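# Clamp a graphite specimen in the dilatometer and close its shell

## Robot

A 7-joint arm with a two-finger parallel gripper is mounted at the origin on the work surface. World frame = base frame: x ahead of the robot, y to its left, z up, the work surface at z = 0. Lengths are in mm, angles in degrees, forces in N, time in s.
With the tool pointing down it reaches from about 425 to 800 mm from the base axis. Payload 8.3 kg.
Tool frame: the origin (TCP) lies midway between the tips of the shut fingers; the grasp point (between the pads) lies arm.hold_point_z behind it (arm.hold_point_z is the distance from the TCP to the grasp point, in mm); z points along the fingers, y is the line along which they close (so a half turn about z gives the same grasp; the last joint's range is limited). The gripper opens to 85 mm and grips with 20 to 120 N. Pads are 22 mm wide; open, the fingers measure 114 mm over their backs; the gripper's body (76 mm by 85 mm) begins 54 mm behind the grasp point. The pads swing forward as they close: fully open they stand 13 mm farther back than shut.
Start: joints at [-79.349, 21.967, 0.94, 78.501, -0.361, 79.538, -2.664], TCP at [153.847, 605.749, 202.479] pointing down, gripper open.
Joint ranges: [-169.22, 169.22], [-14.56, 117.87], [-87.37, 89.26], [10.42, 133.3], [-82.24, 262.24], [0.94, 117.77], [-172.7, 172.7]. Speed limits (degrees/s): [136.94, 136.94, 172.46, 172.46, 180, 180, 180].

## Interface

Orientations are given as [roll, pitch, yaw] about the fixed x, y, z axes, in that order (R = Rz(yaw) Ry(pitch) Rx(roll)).
In Python, from rig import arm, viewer gives the robot as it stands. The module is installed in compiled form; this text tells all that it offers.
- The arm moves only by the shell command python3 -m handwheel 'ROWS'. ROWS is JSON, a list of rows, each an object with "xyz": the shift along the tool's x, y, z normalised to -1 to 1, where 1 is 0.25 m, a list of three; "delta_rot": the turn, a rotation vector about the tool's x, y, z normalised to -1 to 1, where 1 is 180 degrees, a list of three; "hand": the opening, from 0 (shut) to 1 (fully open). A call has 1 to 8 rows; each row is the pose to reach, as a shift and turn from the pose commanded when the call began, along the tool's axes at that moment, turning the shorter way round; what a row does not reach only later rows make up. A row lasts 1/12 s, in which the tool goes at most 41.7 mm and 7.16 degrees, less where a joint would pass 70% of its speed; a pose out of reach is approached as far as the arm can. A call with a number of a shift or a turn outside -1 to 1 is refused whole. A call with a gripper value outside its range is refused whole. The fingers move at their own pace and stop on an object; the grip force is fixed at half the most. Time passes only in rows, so rows that repeat a pose let the fingers close. It gives the time, the measured TCP pose, the force, the opening and the grip force at its end, in the units of the state.
- arm.observe(): the state, without advancing time (a new reading comes with each control period).
- viewer.grab_frame(name): name is "scene" or "top" or "wrist"; returns a dict with "image" (420x560x3 uint8, red, green, blue), "mtx" (3x3 intrinsics, pixels), "cam_to_world" (4x4, takes a point from camera to world coordinates). Camera axes: x right, y up, looking along -z (the intrinsics and any distortion apply to the point x, -y, -z); pixel columns grow to the right and rows downward; lengths in mm; the calibration is good to about 2 mm. The wrist camera is an equidistant fisheye: a pixel r from the principal point sees the ray r / f radians off the axis. A picture is of the moment at which its call begins. There is no depth.
- arm.job_done(): hands the job in; it is judged then, once.
The state is a dict: "t": time; "joint_positions": joint angles; "dq": joint speeds; "joint_efforts": joint torques, N m; "tool_pos": TCP position; "orientation": TCP orientation; "force": force on the tool from outside, world axes, zero at the start; "ft_torque": the same for the moment, N m; "finger_gap": opening from 0.0 (shut) to 1.0 (fully open); "finger_force": force on a finger pad.
Only numpy, scipy, OpenCV 4.12 (cv2) and the standard library are available. Lean on these libraries where they do the work, as an engineer would, in place of code of your own. Each camera call takes 0.05 s, during which the arm holds its last target. There are 200 camera calls.

## Task

Push the sliding jaw of the dilatometer gently along its rail until the graphite specimen is held lightly, with about 6 N, between the jaw's nose and the spring stop; the specimen is brittle, so do not squeeze it hard. Then, with the jaw left holding the specimen by itself, swing the open upper shell down without slamming it until its edges sit fully on the lower shell, and leave the loose things around the instrument alone.

Things in the scene. Friction and masses are not known exactly. Their poses are not given: they have to be found in the camera images.
- dilatometer: Fixed bench instrument: cream base 160 (x) x 490 (y) x 32 mm with a steel rail, top 40 mm above the bench. Origin on the bench under the middle of the aluminium shell; x across, y along the rail from the jaw to the spring stop, z up. The base spans y -300 to +190 mm. Lower shell: open trough 110 x 200 (y) mm, rim 85 mm up, with a V cradle along y holding the specimen's axis at x 0, z 85.
- stop_zone (a point): Middle of the zone where the stop may be: dilatometer x 0, y 70, z 85 mm (fixed). The stop is a 20 mm round steel spring plunger in an aluminium tailstock at the +y end, on the specimen's axis. It was set by hand and is not measured: its free nose lies anywhere up to 15 mm either side of this point along y. It yields along +y at about 2 N per mm, up to 12 mm.
- jaw: Sliding jaw at the rail's -y end. Origin at the tip of its 16 mm round-nosed rod, 85 mm above the bench, axes as the dilatometer's. Slides along y, up to 140 mm from its hindmost place (nose y -130 in the dilatometer's frame), with a steady drag of about 10 N (plus 1 N at 0.1 m/s), and stays where left against less force. Starts 15 to 75 mm short of the specimen.
- jaw_back (a point): Where to push the jaw along +y: on the flat back face of its dark upright thumb plate (70 mm wide in x, 12 thick), 145 mm behind the nose tip and 20 mm above the nose's axis, so 105 mm above the bench. The plate's top is 35 mm above this point; below it the jaw's aluminium block, 64 mm wide and 55 long, ends flush with the plate. Clear space behind.
- specimen: Brittle turned graphite specimen, loose in the V cradle along the rail: 100 mm long, 70 mm on the stop side 30 mm in diameter, 30 mm neck on the jaw side 20 mm in diameter, about 0.13 kg. Origin on its axis at mid length, y along the axis to the stop. Slides along the cradle when pushed (0.5 to 2 N of friction); starts 10 to 70 mm short of the stop.
- lid (a joint): Angle of the upper shell half about its hinge, 0 = shut, edges on the lower shell's rim; positive is open, about 1.25 to 1.55 rad at the start, at most 1.7. A stiff hinge (0.32 N m) holds it wherever it is left, so it must be brought all the way down. Aluminium, 0.35 kg, 110 x 200 mm, 40 mm high, flat roof with slanted sides.
- lid_hinge (a point): Middle of the upper shell's hinge line, on the robot's side of the lower shell's rim: dilatometer x = -55, y = 0, z = 85 mm. The hinge line runs along the dilatometer's y; the free edge is 110 mm from it and swings up and towards the robot as it opens.
- lid_roof (a point): Point on the outside of the upper shell's flat roof, mid length, moving with it; with the shell shut it is 70 mm from the hinge line towards +x and 40 mm above the rim. The flat part of the roof spans 30 to 80 mm from the hinge line. Open, the roof faces the robot.
- beaker: Bystander: glass beaker 70 mm across, 90 mm high, origin under its centre.
- screwdriver: Bystander: screwdriver 180 mm long lying on the bench past the jaw end of the instrument.
- crucible: Bystander: white lidded ceramic crucible 72 mm across, 69 mm high, origin under its centre.
Things that resemble listed ones, but are neither listed nor needed, are in the scene too. What is meant by the specimen is not blue or purple, and is the larger of those in its own colour.

How it is judged:
By the outcome, as a careful person would: the job done as asked, in the order asked, and still so for the second after the job is handed in, with the robot touching nothing.
It also fails if it takes over 54 s, if anything falls off the work surface, if the arm or the gripper's body presses on something with over 40 N, if the wrist force passes 120 N, or if a joint passes its speed limit or range.

## Working session

There is one attempt and no reset: what is moved stays moved. The work goes in short steps, Python scripts to look and compute and a shell command to move; the robot and the scene stay as the last step left them, time stands still between calls to the robot, and variables do not carry over. Pictures are saved under pics/ and viewed, at most 10 in all, crops included, and the job is handed in when it is done.

```bash
mkdir -p pics; python3 - <<'E'
from rig import arm, viewer
import cv2,numpy as np
s=arm.observe();print(s, arm.hold_point_z)
for n in("scene","top"):
    f=viewer.grab_frame(n);cv2.imwrite(f"pics/{n}0.png",f["image"][:,:,::-1]);print(n,f["mtx"].tolist(),np.round(f["cam_to_world"],4).tolist())
    np.savez(f"{n}0.npz",**f)
E
```

```text
{'t': 0.0, 'joint_positions': array([-79.34711343,  22.01487032,   0.93792924,  78.56128308,
        -0.35879703,  79.53885926,  -2.66258512]), 'dq': array([-0.01937236, -0.07404343, -0.06585898,  0.10492197,  0.03816503,
        0.14997319,  0.01188554]), 'joint_efforts': array([-3.92097791e-04, -6.27599502e+01,  8.43659230e-01, -3.71823692e+01,
        1.64513482e-02,  1.41992941e-02,  1.85528120e-05]), 'tool_pos': array([153.75710578, 605.210822  , 201.48326792]), 'orientation': array([-1.79887925e+02,  4.07248806e-03,  1.65749143e+02]), 'force': array([-0.48105919, -0.71189303, -0.95888977]), 'ft_torque': array([ 0.00789747, -0.04851015, -0.00640141]), 'finger_force': 0.0, 'finger_gap': 0.9989934050801517} 18.700000000000003
scene [[493.44571906539386, 0.0, 282.2602952260185], [0.0, 493.44571906539386, 197.8610540392419], [0.0, 0.0, 1.0]] [[-0.4335, -0.7733, 0.4628, 1135.007], [0.9011, -0.364, 0.2357, 327.9584], [-0.0138, 0.5192, 0.8545, 1182.0684], [0.0, 0.0, 0.0, 1.0]]
top [[483.3851836281332, 0.0, 272.7615966208518], [0.0, 483.3851836281332, 211.78573002241825], [0.0, 0.0, 1.0]] [[0.0182, 0.989, -0.1466, 362.428], [-0.9997, 0.0161, -0.0159, 16.7819], [-0.0133, 0.1469, 0.9891, 1454.2359], [0.0, 0.0, 0.0, 1.0]]
```

View pics/scene0.png

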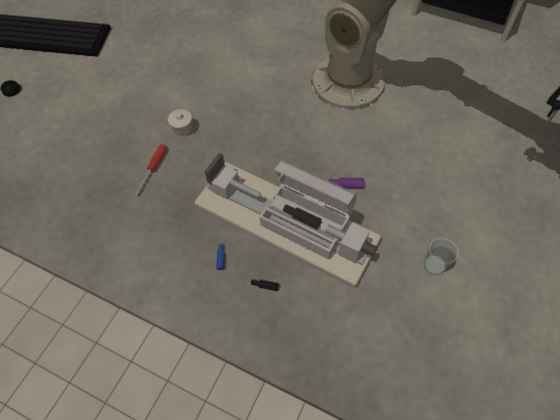

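View pics/top0.png

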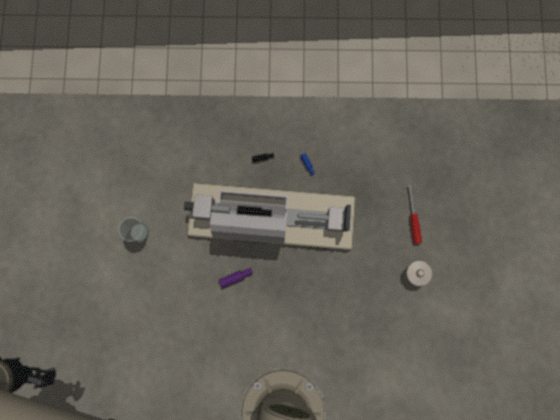

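The scene view shows the instrument: jaw plate at (215,168), specimen at (302,216), stop around (335,230), lid open towards the robot at (315,187). In the top view the base spans (190,185)–(355,250), with the jaw plate at (347,217) on the world -y side.

```bash
cat > h.py <<'E'
import numpy as np,cv2
def load(n):
    f=np.load(n+".npz");return f["image"],f["mtx"],f["cam_to_world"]
def ray(K,T,uv):
    d=np.array([(uv[0]-K[0,2])/K[0,0],-(uv[1]-K[1,2])/K[1,1],-1.]);return T[:3,3],T[:3,:3]@d
def onz(K,T,uv,z):
    o,d=ray(K,T,uv);return o+d*(z-o[2])/d[2]
def proj(K,T,p):
    c=T[:3,:3].T@(np.asarray(p,float)-T[:3,3]);return K[0,0]*c[0]/-c[2]+K[0,2],K[1,1]*-c[1]/-c[2]+K[1,2]
E
python3 - <<'E'
from h import *
for n,seed in(("scene0",(300,262)),("top0",(320,235))):
    im,K,T=load(n)
    hsv=cv2.cvtColor(im,cv2.COLOR_RGB2HSV)
    m=((hsv[...,1]>38)&(hsv[...,0]>12)&(hsv[...,0]<35)&(hsv[...,2]>120)).astype(np.uint8)
    m[:, :180]=0; m[:,400:]=0;m[:130]=0;m[290:]=0
    pts=cv2.findNonZero(m)
    P=np.array([onz(K,T,p[0],32)[:2] for p in pts],np.float32)
    r=cv2.minAreaRect(P);print(n,len(P),r, cv2.boxPoints(r).round(1).tolist())
    u,v,w,h=(185,140,210,150) if n=="scene0" else (180,175,190,90)
    c=im[v:v+h,u:u+w];cv2.imwrite(f"pics/{n}c.png",cv2.resize(np.ascontiguousarray(c[:,:,::-1]),None,fx=3.8,fy=3.8,interpolation=cv2.INTER_CUBIC))
E
```

```text
scene0 3660 ((566.3118896484375, 44.22923278808594), (487.03118896484375, 160.663330078125), 86.12393951416016) [[469.70001220703125, -193.3000030517578], [630.0, -204.1999969482422], [662.9000244140625, 281.79998779296875], [502.6000061035156, 292.6000061035156]]
top0 2705 ((562.87744140625, 44.141082763671875), (487.6947937011719, 157.37342834472656), 86.04719543457031) [[467.6000061035156, -193.6999969482422], [624.5999755859375, -204.60000610351562], [658.2000122070312, 282.0], [501.20001220703125, 292.79998779296875]]
```

View pics/scene0c.png

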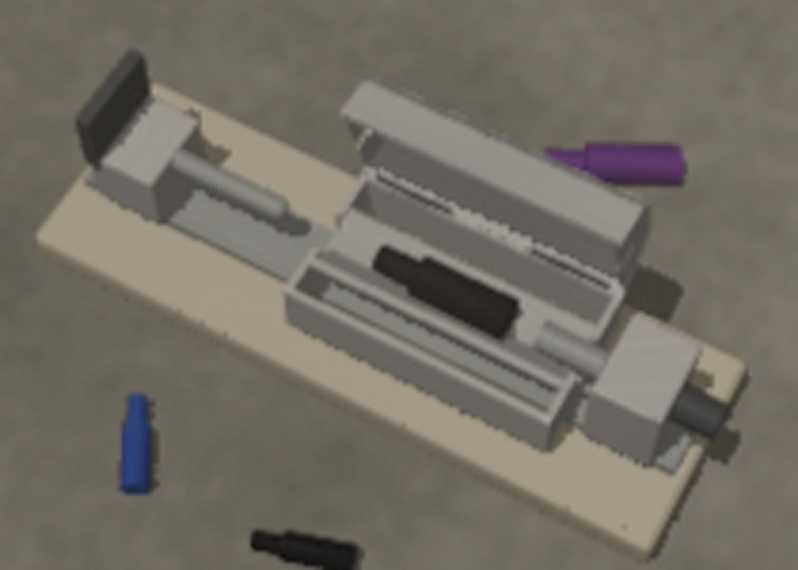

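View pics/top0c.png

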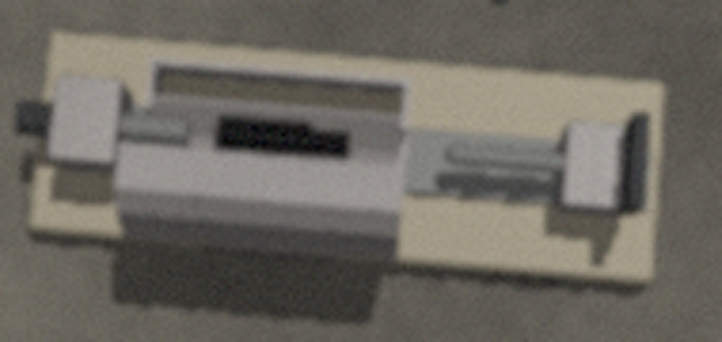

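The crops show the nose tip at scene crop (285,207), the specimen from (378,258) to (512,322) and the stop nose at (540,335). In the top crop they are at (447,155), (348,145) to (217,133), and (188,130). The lid stands nearly upright with its roof facing the robot.

```bash
cat >> h.py <<'E'
O=np.array([568.3,99.1,0]);a=np.radians(-3.9)
R=np.array([[np.cos(a),-np.sin(a),0],[np.sin(a),np.cos(a),0],[0,0,1]])
def d2w(p): return O+R@np.asarray(p,float)
def w2d(p): return R.T@(np.asarray(p)-O)
E
python3 - <<'E'
from h import *
S={"scene0":((185,140),dict(nose=(285,207),sp0=(378,258),sp1=(513,322),stop=(540,335),plateTL=(133,52),plateTR=(80,118))),
"top0":((180,175),dict(nose=(447,155),sp0=(348,145),sp1=(217,133),stop=(188,130),plateT1=(645,115),plateT2=(638,210)))}
for n,(o,d) in S.items():
    im,K,T=load(n)
    for k,p in d.items():
        uv=np.array(p)/3.8+np.array(o)-.4
        print(n,k,w2d(onz(K,T,uv,140 if 'plate' in k else 85)).round(1))
    # lid angle hints: free edge inner/outer corners projected for angles
    for th in(1.25,1.4,1.55):
        c,s=np.cos(th),np.sin(th)
        q=[]
        for (r,h) in((110,0),(80,40),(30,40)):
            for y in(-100,100):
                q.append(((np.array(proj(K,T,d2w([-55+r*c-h*s,y,85+r*s+h*c])))+.4-np.array(o))*3.8).round(0).tolist())
        print(th,q)
E
```

```text
scene0 nose [  -3.6 -133.    85. ]
scene0 sp0 [  0.6 -57.1  85. ]
scene0 sp1 [-0.3 45.1 85. ]
scene0 stop [-0.3 65.1 85. ]
scene0 plateTL [ -32.6 -269.3  140. ]
scene0 plateTR [  30.9 -270.2  140. ]
1.25 [[334.0, 123.0], [617.0, 255.0], [371.0, 85.0], [647.0, 210.0], [383.0, 109.0], [649.0, 230.0]]
1.4 [[346.0, 102.0], [629.0, 232.0], [381.0, 73.0], [655.0, 197.0], [387.0, 106.0], [652.0, 228.0]]
1.55 [[359.0, 82.0], [640.0, 210.0], [390.0, 64.0], [663.0, 187.0], [391.0, 106.0], [654.0, 226.0]]
top0 nose [  -3.3 -131.    85. ]
top0 sp0 [ -2.  -56.1  85. ]
top0 sp1 [-1.2 43.2 85. ]
top0 stop [-0.8 65.3 85. ]
top0 plateT1 [  30.  -269.9  140. ]
top0 plateT2 [ -39.4 -269.3  140. ]
1.25 [[406.0, 154.0], [120.0, 131.0], [400.0, 224.0], [117.0, 200.0], [398.0, 253.0], [123.0, 229.0]]
1.4 [[404.0, 176.0], [117.0, 152.0], [399.0, 243.0], [115.0, 219.0], [397.0, 261.0], [124.0, 238.0]]
1.55 [[402.0, 200.0], [114.0, 175.0], [397.0, 262.0], [114.0, 238.0], [396.0, 269.0], [124.0, 246.0]]
```

```bash
cat > go.py <<'E'
# usage: go.py x y z yaw(dil frame TCP target, tool-down) -> normalised shift/turn from the measured pose
import sys
from h import *
from rig import arm
from scipy.spatial.transform import Rotation as Ro
s=arm.observe();p=np.array(s["tool_pos"]);A=Ro.from_euler("xyz",s["orientation"],degrees=True)
print("t",round(s["t"],2),"dil",w2d(p).round(1),"rpy",np.round(s["orientation"],1),"F dil",(R.T@s["force"]).round(1),"gap",round(s["finger_gap"],2),"q",np.round(s["joint_positions"],0))
if len(sys.argv)>3:
    t=d2w([float(v) for v in sys.argv[1:4]])
    rpy=[float(v) for v in sys.argv[4:7]] if len(sys.argv)>6 else [180,0,86.1]
    B=Ro.from_euler("xyz",rpy,degrees=True)
    print("xyz",(A.inv().apply(t-p)/250).round(4),"rot",((A.inv()*B).as_rotvec()/np.pi).round(4))
E
python3 -m handwheel '[{"xyz":[-0.856,-0.608,-0.4],"delta_rot":[0,0,0.4425],"hand":0},{"xyz":[-0.856,-0.608,-0.4],"delta_rot":[0,0,0.4425],"hand":0},{"xyz":[-0.856,-0.608,-0.4],"delta_rot":[0,0,0.4425],"hand":0},{"xyz":[-0.856,-0.608,-0.4],"delta_rot":[0,0,0.4425],"hand":0},{"xyz":[-0.856,-0.608,-0.4],"delta_rot":[0,0,0.4425],"hand":0},{"xyz":[-0.856,-0.608,-0.4],"delta_rot":[0,0,0.4425],"hand":0},{"xyz":[-0.856,-0.608,-0.4],"delta_rot":[0,0,0.4425],"hand":0},{"xyz":[-0.856,-0.608,-0.4],"delta_rot":[0,0,0.4425],"hand":0}]'
python3 go.py -10 100 300
```

```text
t: 0.77
tool_pos: [330.2, 400.4, 305.7]
orientation: [179.7, -0.1, 107.5]
force: [1.0, 0.1, -0.1]
finger_gap: 0.003
finger_force: 0.0
t 0.77 dil [-258.   284.4  305.7] rpy [ 1.797e+02 -1.000e-01  1.075e+02] F dil [ 1.   0.1 -0.1] gap 0.0 q [-68.   7.  15.  85.  -2.  88. -35.]
xyz [-1.0484  0.655   0.0248] rot [ 0.0014 -0.0006  0.1188]
```

```bash
python3 -m handwheel '[{"xyz":[-0.96,0.66,0],"delta_rot":[0,0,0.119],"hand":0},{"xyz":[-0.96,0.66,0],"delta_rot":[0,0,0.119],"hand":0},{"xyz":[-0.96,0.66,0],"delta_rot":[0,0,0.119],"hand":0},{"xyz":[-0.96,0.66,0],"delta_rot":[0,0,0.119],"hand":0},{"xyz":[-0.96,0.66,0],"delta_rot":[0,0,0.119],"hand":0},{"xyz":[-0.96,0.66,0],"delta_rot":[0,0,0.119],"hand":0},{"xyz":[-0.96,0.66,0],"delta_rot":[0,0,0.119],"hand":0}]'
python3 go.py -10 -310 250
python3 -m handwheel '[{"xyz":[-1,0,0],"delta_rot":[0,0,0],"hand":0},{"xyz":[-1,0,0],"delta_rot":[0,0,0],"hand":0},{"xyz":[-1,0,0],"delta_rot":[0,0,0],"hand":0},{"xyz":[-1,0,0],"delta_rot":[0,0,0],"hand":0},{"xyz":[-1,0,0],"delta_rot":[0,0,0],"hand":0},{"xyz":[-1,0,0],"delta_rot":[0,0,0],"hand":0}]'
python3 go.py 0 -320 200
```

```text
t: 1.35
tool_pos: [557.5, 228.9, 302.2]
orientation: [-180.0, 0.0, 87.1]
force: [-0.2, 0.3, 1.0]
finger_gap: -0.0
finger_force: 0.0
t 1.35 dil [-19.6 128.7 302.2] rpy [-180.     0.    87.1] F dil [-0.2  0.3  1. ] gap -0.0 q [-46.  19.  29.  72.  -9.  91. -22.]
xyz [-1.7552  0.0092  0.2091] rot [-0.0001  0.0001  0.0053]
t: 1.85
tool_pos: [542.7, -21.3, 302.2]
orientation: [-180.0, -0.0, 87.0]
force: [1.1, -0.6, -0.3]
finger_gap: -0.003
finger_force: 0.0
t 1.85 dil [ -17.4 -121.9  302.2] rpy [-180.   -0.   87.] F dil [ 1.1 -0.5 -0.3] gap -0.0 q [-31.  11.  36.  82.  -7.  89.   2.]
xyz [-0.7936  0.0568  0.4086] rot [-0.0002 -0.      0.0052]
```

```bash
python3 -m handwheel '[{"xyz":[-0.773,0.057,0.1],"delta_rot":[0,0,0.005],"hand":0},{"xyz":[-0.773,0.057,0.2],"delta_rot":[0,0,0.005],"hand":0},{"xyz":[-0.773,0.057,0.3],"delta_rot":[0,0,0.005],"hand":0},{"xyz":[-0.773,0.057,0.4],"delta_rot":[0,0,0.005],"hand":0},{"xyz":[-0.773,0.057,0.4],"delta_rot":[0,0,0.005],"hand":0},{"xyz":[-0.773,0.057,0.4],"delta_rot":[0,0,0.005],"hand":0}]'
python3 go.py 0 -315 98
python3 - <<'E'
from rig import viewer
import numpy as np
for n in("scene","top"):np.savez(n+"1.npz",**viewer.grab_frame(n))
from h import *
a=load("scene1")[0][80:290,150:400];b=load("top1")[0][150:280,180:390]
a=cv2.resize(a,None,fx=2.2,fy=2.2);b=cv2.resize(b,None,fx=1.1*250/210*2-0.42,fy=2.2)
w=min(a.shape[1],b.shape[1])
cv2.imwrite("pics/c1.png",cv2.cvtColor(np.hstack([a[:286,:400],b[:286,:400]]) if 0 else a,cv2.COLOR_RGB2BGR))
E
```

```text
t: 2.35
tool_pos: [544.3, -217.9, 198.5]
orientation: [-179.7, 0.1, 85.8]
force: [-0.1, 0.3, -0.0]
finger_gap: 0.0
finger_force: 0.0
t 2.35 dil [  -2.4 -317.9  198.5] rpy [-1.797e+02  1.000e-01  8.580e+01] F dil [-0.2  0.3 -0. ] gap 0.0 q [-13.  21.  41.  86. -13.  78.  25.]
xyz [0.0123 0.0116 0.402 ] rot [-0.0017  0.0004 -0.0017]
```

View pics/c1.png

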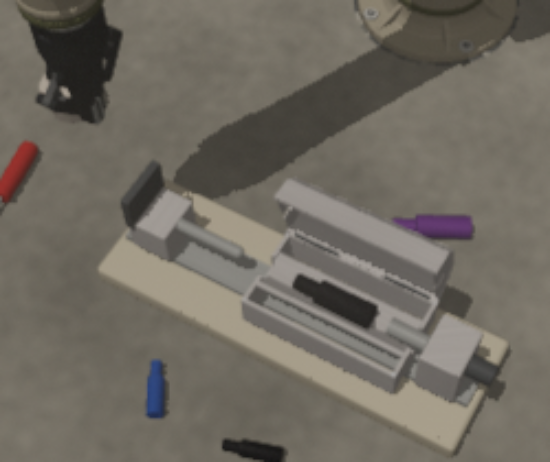

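The gripper hangs shut at crop (75,70), clear behind the jaw's thumb plate at (143,195). Nothing has been disturbed.

```bash
python3 -m handwheel '[{"xyz":[0.01,0.0116,0.1],"delta_rot":[0,0,0],"hand":0},{"xyz":[0.01,0.0116,0.2],"delta_rot":[0,0,0],"hand":0},{"xyz":[0.01,0.0116,0.3],"delta_rot":[0,0,0],"hand":0},{"xyz":[0.01,0.0116,0.4],"delta_rot":[0,0,0],"hand":0},{"xyz":[0.03,0.0116,0.4],"delta_rot":[0,0,0],"hand":0},{"xyz":[0.06,0.0116,0.4],"delta_rot":[0,0,0],"hand":0}]' >/dev/null
python3 go.py 0 -287 98
python3 -m handwheel '[{"xyz":[0.02,0,0],"delta_rot":[0,0,0],"hand":0},{"xyz":[0.04,0,0],"delta_rot":[0,0,0],"hand":0},{"xyz":[0.06,0,0],"delta_rot":[0,0,0],"hand":0},{"xyz":[0.08,0,0],"delta_rot":[0,0,0],"hand":0}]' >/dev/null
python3 go.py 0 -287 98
```

```text
t 2.95 dil [   3.  -296.9  102.4] rpy [-179.9   -0.    86.1] F dil [ 0.7 -0.9  1.6] gap -0.0 q [-13.  25.  39.  94. -16.  67.  26.]
xyz [ 0.0395 -0.0119  0.0178] rot [-0.0006 -0.0001  0.0002]
t 3.28 dil [   4.9 -281.   104.8] rpy [179.7   0.3  86. ] F dil [  2.8 -11.   -2.4] gap -0.0 q [-15.  24.  39.  95. -16.  67.  24.]
xyz [-0.0238 -0.0199  0.0273] rot [ 0.0015  0.0016 -0.0005]
```

```bash
python3 -m handwheel '[{"xyz":[0.02,0,0.005],"delta_rot":[0,0,0],"hand":0},{"xyz":[0.04,-0.002,0.01],"delta_rot":[0,0,0],"hand":0},{"xyz":[0.06,-0.004,0.01],"delta_rot":[0,0,0],"hand":0},{"xyz":[0.08,-0.006,0.01],"delta_rot":[0,0,0],"hand":0},{"xyz":[0.1,-0.008,0.01],"delta_rot":[0,0,0],"hand":0},{"xyz":[0.12,-0.01,0.01],"delta_rot":[0,0,0],"hand":0}]' >/dev/null
python3 go.py 0 -220 98
python3 -m handwheel '[{"xyz":[0,0,0],"delta_rot":[0,0,0],"hand":0},{"xyz":[0,0,0],"delta_rot":[0,0,0],"hand":0}]' >/dev/null
python3 go.py 0 -220 98
python3 - <<'E'
from rig import viewer
import numpy as np
from h import *
for n,o,wh in(("scene",(185,140),(210,150)),("top",(180,175),(190,90))):
    f=viewer.grab_frame(n);np.savez(n+"2.npz",**f)
    (u,v),(w,h)=o,wh
    cv2.imwrite(f"pics/{n}2c.png",cv2.resize(np.ascontiguousarray(f["image"][v:v+h,u:u+w,::-1]),None,fx=3.8,fy=3.8,interpolation=cv2.INTER_CUBIC))
E
```

```text
t 3.78 dil [   4.6 -251.5  103.6] rpy [179.4   0.3  86. ] F dil [  7.3 -11.7   1. ] gap 0.0 q [-18.  23.  39.  96. -15.  66.  20.]
xyz [ 0.126  -0.0191  0.0217] rot [ 0.0031  0.0016 -0.0007]
t 3.95 dil [   4.  -249.9  103.3] rpy [179.6   0.2  86.1] F dil [ 3.2 -6.3  2.9] gap -0.0 q [-18.  23.  39.  96. -15.  66.  20.]
xyz [ 0.1198 -0.0162  0.0207] rot [ 0.0024  0.001  -0.0002]
```

View pics/scene2c.png

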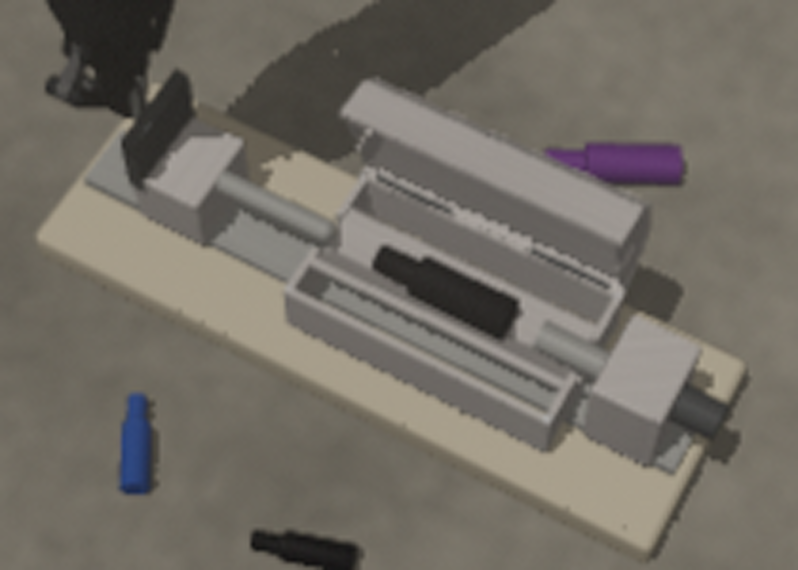

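The jaw has moved: its nose is now at crop (333,232), about 38 mm further on. The specimen at (378,258)–(513,322) is still untouched.

```bash
python3 -m handwheel '[{"xyz":[0.015,0,0],"delta_rot":[0,0,0],"hand":0},{"xyz":[0.03,0,0],"delta_rot":[0,0,0],"hand":0},{"xyz":[0.045,0,0],"delta_rot":[0,0,0],"hand":0},{"xyz":[0.06,0,0],"delta_rot":[0,0,0],"hand":0},{"xyz":[0.075,0,0],"delta_rot":[0,0,0],"hand":0},{"xyz":[0.09,0,0],"delta_rot":[0,0,0],"hand":0}]' >/dev/null
python3 go.py
for i in 1; do :; done
python3 -m handwheel '[{"xyz":[0.008,0,0],"delta_rot":[0,0,0],"hand":0},{"xyz":[0.016,0,0],"delta_rot":[0,0,0],"hand":0}]' >/dev/null
python3 go.py
python3 -m handwheel '[{"xyz":[0.008,0,0],"delta_rot":[0,0,0],"hand":0},{"xyz":[0.016,0,0],"delta_rot":[0,0,0],"hand":0}]' >/dev/null
python3 go.py
python3 -m handwheel '[{"xyz":[0.008,0,0],"delta_rot":[0,0,0],"hand":0},{"xyz":[0.016,0,0],"delta_rot":[0,0,0],"hand":0}]' >/dev/null
python3 go.py
python3 -m handwheel '[{"xyz":[0.008,0,0],"delta_rot":[0,0,0],"hand":0},{"xyz":[0.016,0,0],"delta_rot":[0,0,0],"hand":0}]' >/dev/null
python3 go.py
python3 -m handwheel '[{"xyz":[0.008,0,0],"delta_rot":[0,0,0],"hand":0},{"xyz":[0.016,0,0],"delta_rot":[0,0,0],"hand":0}]' >/dev/null
python3 go.py
```

```text
t 4.55 dil [   3.7 -229.1  103.2] rpy [179.6   0.3  86. ] F dil [  4.8 -10.5   2.1] gap -0.0 q [-21.  22.  38.  97. -15.  66.  18.]
t 4.72 dil [   3.7 -224.9  103.2] rpy [179.6   0.3  86. ] F dil [  5.5 -10.1   2. ] gap -0.0 q [-21.  22.  38.  97. -15.  66.  17.]
t 4.88 dil [   3.7 -221.1  103.2] rpy [179.6   0.3  86. ] F dil [  5.8 -10.8   2.8] gap -0.0 q [-21.  22.  38.  97. -14.  66.  17.]
t 5.05 dil [   3.7 -217.   103.2] rpy [179.6   0.2  86. ] F dil [  4.5 -10.5   2.1] gap -0.0 q [-22.  22.  38.  97. -14.  66.  16.]
t 5.22 dil [   3.7 -213.3  103.2] rpy [179.6   0.3  85.9] F dil [  4.7 -10.5   2.2] gap 0.0 q [-22.  22.  38.  97. -14.  66.  16.]
t 5.38 dil [   3.7 -209.5  103.2] rpy [179.6   0.3  85.9] F dil [  4.4 -11.6   2.2] gap 0.0 q [-22.  22.  38.  97. -14.  66.  16.]
```

```bash
python3 -m handwheel '[{"xyz":[0.008,0,0],"delta_rot":[0,0,0],"hand":0},{"xyz":[0.016,0,0],"delta_rot":[0,0,0],"hand":0}]' >/dev/null
python3 go.py
python3 -m handwheel '[{"xyz":[0.008,0,0],"delta_rot":[0,0,0],"hand":0},{"xyz":[0.016,0,0],"delta_rot":[0,0,0],"hand":0}]' >/dev/null
python3 go.py
python3 -m handwheel '[{"xyz":[0.004,0,0],"delta_rot":[0,0,0],"hand":0},{"xyz":[0.008,0,0],"delta_rot":[0,0,0],"hand":0}]' >/dev/null
python3 go.py
python3 -m handwheel '[{"xyz":[0.004,0,0],"delta_rot":[0,0,0],"hand":0},{"xyz":[0.008,0,0],"delta_rot":[0,0,0],"hand":0}]' >/dev/null
python3 go.py
python3 -m handwheel '[{"xyz":[0.004,0,0],"delta_rot":[0,0,0],"hand":0},{"xyz":[0.008,0,0],"delta_rot":[0,0,0],"hand":0}]' >/dev/null
python3 go.py
```

```text
t 5.55 dil [   3.7 -205.5  103.2] rpy [179.6   0.3  85.9] F dil [  4.2 -12.    2.1] gap -0.0 q [-23.  21.  38.  97. -14.  66.  15.]
t 5.72 dil [   3.8 -201.5  103.2] rpy [179.6   0.3  85.9] F dil [  5.2 -11.5   3.5] gap 0.0 q [-23.  21.  38.  98. -14.  65.  15.]
t 5.88 dil [   3.7 -199.4  103.2] rpy [179.6   0.3  85.9] F dil [  4.4 -11.4   2.9] gap -0.0 q [-23.  21.  38.  98. -14.  65.  14.]
t 6.05 dil [   3.8 -197.5  103.2] rpy [179.6   0.3  85.9] F dil [  4.1 -11.6   2.8] gap 0.0 q [-24.  21.  38.  98. -14.  65.  14.]
t 6.22 dil [   3.7 -195.5  103.2] rpy [179.6   0.3  85.9] F dil [  4.1 -11.5   1.9] gap -0.0 q [-24.  21.  38.  98. -14.  65.  14.]
```

```bash

python3 -m handwheel '[{"xyz":[0.004,0,0],"delta_rot":[0,0,0],"hand":0}]' >/dev/null
python3 go.py
python3 -m handwheel '[{"xyz":[0.004,0,0],"delta_rot":[0,0,0],"hand":0}]' >/dev/null
python3 go.py
python3 -m handwheel '[{"xyz":[0.004,0,0],"delta_rot":[0,0,0],"hand":0}]' >/dev/null
python3 go.py
python3 -m handwheel '[{"xyz":[0.004,0,0],"delta_rot":[0,0,0],"hand":0}]' >/dev/null
python3 go.py
```

```text
t 6.3 dil [   3.8 -194.5  103.2] rpy [179.6   0.3  85.9] F dil [  5.3 -10.8   2.5] gap -0.0 q [-24.  21.  38.  98. -14.  65.  14.]
t 6.38 dil [   3.8 -193.5  103.2] rpy [179.6   0.3  85.9] F dil [  4.7 -10.6   2.1] gap 0.0 q [-24.  21.  38.  98. -14.  65.  14.]
t 6.47 dil [   3.8 -192.5  103.2] rpy [179.6   0.3  85.9] F dil [  4.2 -10.5   3.4] gap 0.0 q [-24.  21.  38.  98. -14.  65.  14.]
t 6.55 dil [   3.7 -191.7  103.2] rpy [179.6   0.3  85.9] F dil [  4.5 -12.    3.2] gap 0.0 q [-24.  21.  38.  98. -14.  65.  14.]
```

```bash

python3 -m handwheel '[{"xyz":[0.004,0,0],"delta_rot":[0,0,0],"hand":0}]' >/dev/null
python3 go.py
python3 -m handwheel '[{"xyz":[0.004,0,0],"delta_rot":[0,0,0],"hand":0}]' >/dev/null
python3 go.py
```

```text
t 6.63 dil [   3.7 -191.1  103.2] rpy [179.6   0.3  85.9] F dil [  4.9 -12.9   2.5] gap 0.0 q [-24.  21.  38.  98. -14.  65.  13.]
t 6.72 dil [   3.8 -190.5  103.3] rpy [179.6   0.3  85.9] F dil [  5.2 -14.9   2.1] gap -0.0 q [-24.  21.  38.  98. -14.  65.  13.]
```

```bash

python3 -m handwheel '[{"xyz":[0.004,0,0],"delta_rot":[0,0,0],"hand":0}]' >/dev/null
python3 go.py
python3 -m handwheel '[{"xyz":[0.004,0,0],"delta_rot":[0,0,0],"hand":0}]' >/dev/null
python3 go.py
```

```text
t 6.8 dil [   3.7 -190.   103.2] rpy [179.6   0.3  85.9] F dil [  5.2 -15.9   2.7] gap -0.0 q [-24.  21.  38.  98. -14.  65.  13.]
t 6.88 dil [   3.7 -189.4  103.2] rpy [179.6   0.4  85.8] F dil [  5.2 -16.5   1.1] gap -0.0 q [-24.  21.  38.  98. -14.  65.  13.]
```

```bash

python3 -m handwheel '[{"xyz":[0.001,0,0],"delta_rot":[0,0,0],"hand":0}]' >/dev/null
python3 go.py
python3 -m handwheel '[{"xyz":[0,0,0],"delta_rot":[0,0,0],"hand":0}]' >/dev/null
python3 go.py
```

```text
t 6.97 dil [   3.7 -189.3  103.3] rpy [179.6   0.4  85.8] F dil [  5.4 -17.3   1.9] gap 0.0 q [-24.  21.  38.  98. -14.  65.  13.]
t 7.05 dil [   3.7 -189.3  103.3] rpy [179.5   0.4  85.8] F dil [  4.6 -15.9   1.7] gap 0.0 q [-24.  21.  38.  98. -14.  65.  13.]
```

```bash

python3 -m handwheel '[{"xyz":[0.0015,0,0],"delta_rot":[0,0,0],"hand":0}]' >/dev/null
python3 go.py
python3 -m handwheel '[{"xyz":[-0.01,0,0],"delta_rot":[0,0,0],"hand":0},{"xyz":[-0.03,0,0],"delta_rot":[0,0,0],"hand":0},{"xyz":[-0.08,0,0],"delta_rot":[0,0,0],"hand":0},{"xyz":[-0.16,0,0],"delta_rot":[0,0,0],"hand":0},{"xyz":[-0.16,0,0],"delta_rot":[0,0,0],"hand":0}]' >/dev/null
python3 go.py
python3 -m handwheel '[{"xyz":[0,0,-0.15],"delta_rot":[0,0,0],"hand":0},{"xyz":[0,0,-0.3],"delta_rot":[0,0,0],"hand":0},{"xyz":[0,0,-0.45],"delta_rot":[0,0,0],"hand":0},{"xyz":[0,0,-0.6],"delta_rot":[0,0,0],"hand":0},{"xyz":[0,0,-0.75],"delta_rot":[0,0,0],"hand":0},{"xyz":[0,0,-0.75],"delta_rot":[0,0,0],"hand":0}]' >/dev/null
python3 go.py -180 0 260
python3 - <<'E'
from rig import viewer
import numpy as np
from h import *
for n,o,wh in(("scene",(185,140),(210,150)),("top",(180,175),(190,90))):
    f=viewer.grab_frame(n);np.savez(n+"3.npz",**f)
    (u,v),(w,h)=o,wh
    cv2.imwrite(f"pics/{n}3c.png",cv2.resize(np.ascontiguousarray(f["image"][v:v+h,u:u+w,::-1]),None,fx=3.8,fy=3.8,interpolation=cv2.INTER_CUBIC))
E
```

```text
t 7.13 dil [   3.7 -189.2  103.3] rpy [179.6   0.4  85.8] F dil [  4.8 -16.7   0.9] gap -0.0 q [-25.  21.  38.  98. -14.  65.  13.]
t 7.55 dil [   0.5 -227.2  100.9] rpy [1.799e+02 1.000e-01 8.590e+01] F dil [-0.5 -1.1 -0.4] gap -0.0 q [-21.  22.  38.  97. -15.  66.  18.]
t 8.05 dil [   3.5 -223.7  295.8] rpy [179.3  -0.   86.1] F dil [ 0.7 -0.4  1. ] gap -0.0 q [-23.  15.  41.  80. -10.  88.  14.]
xyz [ 0.895 -0.735  0.135] rot [ 0.0037 -0.      0.0002]
```

View pics/scene3c.png

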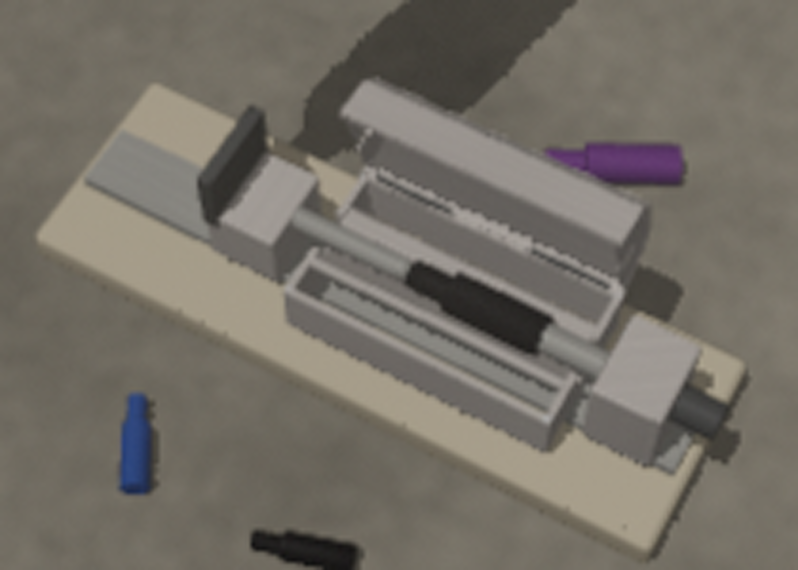

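The specimen is now clamped: jaw nose to specimen at crop (412,272), specimen to stop at (545,338). The lid is unchanged, with its free edge from (345,108) to (640,215). The next step is to move the gripper to the robot's side of the lid.

```bash

python3 -m handwheel '[{"xyz":[0.895,-0.57,0],"delta_rot":[0,0,0],"hand":0},{"xyz":[0.895,-0.57,0],"delta_rot":[0,0,0],"hand":0},{"xyz":[0.895,-0.57,0],"delta_rot":[0,0,0],"hand":0},{"xyz":[0.895,-0.57,0],"delta_rot":[0,0,0],"hand":0},{"xyz":[0.895,-0.57,0],"delta_rot":[0,0,0],"hand":0},{"xyz":[0.895,-0.57,0],"delta_rot":[0,0,0],"hand":0},{"xyz":[0.895,-0.57,0],"delta_rot":[0,0,0],"hand":0},{"xyz":[0.895,-0.57,0],"delta_rot":[0,0,0],"hand":0}]' >/dev/null
python3 go.py -135 0 165
python3 - <<'E'
import numpy as np
for th in(1.4,1.3,1.2,1.1,1,.9,.8,.7,.6,.5,.4,.3,.2,.1,0):
    q=th+np.arctan2(40,70);r=80.6;print(th,round(-55+r*np.cos(q)-14,1),round(85+r*np.sin(q),1))
E
```

```text
t 8.82 dil [-145.1    5.4  286.1] rpy [-179.8    0.    86.7] F dil [-0.5 -0.1  0.1] gap -0.0 q [-46.  -4.  26.  98.   2.  86. -24.]
xyz [-0.022   0.0416  0.4842] rot [-0.0009  0.      0.0031]
1.4 -96.5 160.8
1.3 -88.8 163.1
1.2 -80.9 164.7
1.1 -72.9 165.5
1 -64.8 165.5
0.9 -56.8 164.7
0.8 -48.9 163.1
0.7 -41.2 160.7
0.6 -33.8 157.5
0.5 -26.8 153.6
0.4 -20.1 149.1
0.3 -14.0 143.9
0.2 -8.4 138.1
0.1 -3.4 131.8
0 1.0 125.0
```

```bash

python3 -m handwheel '[{"xyz":[-0.02,0.01,0.12],"delta_rot":[0,0,0],"hand":0},{"xyz":[-0.02,0.02,0.24],"delta_rot":[0,0,0],"hand":0},{"xyz":[-0.02,0.03,0.36],"delta_rot":[0,0,0],"hand":0},{"xyz":[-0.02,0.05,0.485],"delta_rot":[0,0,0],"hand":0},{"xyz":[-0.02,0.05,0.485],"delta_rot":[0,0,0],"hand":0}]' >/dev/null
python3 go.py -97 0 161
python3 -m handwheel '[{"xyz":[0,0.025,0],"delta_rot":[0,0,0],"hand":0},{"xyz":[0,0.05,0],"delta_rot":[0,0,0],"hand":0},{"xyz":[0,0.075,0],"delta_rot":[0,0,0],"hand":0},{"xyz":[0,0.1,0],"delta_rot":[0,0,0],"hand":0}]' >/dev/null
python3 go.py -89 0 163
```

```text
t 9.23 dil [-132.8   -6.4  160. ] rpy [-179.5    0.3   86.1] F dil [-1.2 -0.4 -0.3] gap 0.0 q [-45.   1.  28. 109.  -1.  70. -20.]
xyz [ 0.0256  0.143  -0.0055] rot [-0.0029  0.0017 -0.0001]
t 9.57 dil [-102.4   -3.7  168. ] rpy [ 1.799e+02 -1.000e-01  8.610e+01] F dil [ 0.3 -0.6 -0.5] gap 0.0 q [-44.   4.  29. 105.  -2.  71. -18.]
xyz [0.0147 0.0535 0.0201] rot [ 0.0008 -0.0004  0.0002]
```

```bash

python3 -m handwheel '[{"xyz":[0.005,0.015,0.005],"delta_rot":[0,0,0],"hand":0},{"xyz":[0.01,0.03,0.01],"delta_rot":[0,0,0],"hand":0}]' >/dev/null
python3 go.py
python3 -m handwheel '[{"xyz":[0.0,0.015,0.0],"delta_rot":[0,0,0],"hand":0},{"xyz":[0,0.03,0],"delta_rot":[0,0,0],"hand":0}]' >/dev/null
python3 go.py
python3 -m handwheel '[{"xyz":[0.0,0.015,0.0],"delta_rot":[0,0,0],"hand":0},{"xyz":[0,0.03,0],"delta_rot":[0,0,0],"hand":0}]' >/dev/null
python3 go.py
python3 -m handwheel '[{"xyz":[0.0,0.015,0.0],"delta_rot":[0,0,0],"hand":0},{"xyz":[0,0.03,0],"delta_rot":[0,0,0],"hand":0}]' >/dev/null
python3 go.py
```

```text
t 9.73 dil [-95.6  -1.4 164.4] rpy [179.9  -0.   86.1] F dil [-0.1 -0.6 -0.1] gap -0.0 q [-43.   6.  29. 104.  -3.  71. -17.]
t 9.9 dil [-88.9  -1.4 163.7] rpy [-180.     0.    86.1] F dil [ 0.2 -1.   0.2] gap -0.0 q [-43.   7.  30. 104.  -4.  71. -16.]
t 10.07 dil [-81.4  -1.5 163.8] rpy [-180.    -0.    86.1] F dil [-0.3 -0.7 -0.1] gap 0.0 q [-43.   8.  30. 103.  -4.  71. -16.]
t 10.23 dil [-73.8  -1.5 163.8] rpy [-180.    -0.    86.1] F dil [-0.8  0.3 -1.1] gap 0.0 q [-42.   9.  30. 102.  -5.  71. -15.]
```

```bash

python3 -m handwheel '[{"xyz":[0.0,0.012,0.0],"delta_rot":[0,0,0],"hand":0},{"xyz":[0,0.024,0],"delta_rot":[0,0,0],"hand":0}]' >/dev/null
python3 go.py
python3 -m handwheel '[{"xyz":[0.0,0.012,0.0],"delta_rot":[0,0,0],"hand":0},{"xyz":[0,0.024,0],"delta_rot":[0,0,0],"hand":0}]' >/dev/null
python3 go.py
python3 - <<'E'
from rig import viewer
import numpy as np
from h import *
f=viewer.grab_frame("scene")
u,v,w,h=185,100,210,150
cv2.imwrite("pics/s4.png",cv2.resize(np.ascontiguousarray(f["image"][v:v+h,u:u+w,::-1]),None,fx=3.8,fy=3.8,interpolation=cv2.INTER_CUBIC))
E
```

```text
t 10.4 dil [-67.9  -1.6 163.7] rpy [-180.     0.    86.1] F dil [-0.6  0.2  0.2] gap -0.0 q [-42.  10.  30. 101.  -5.  71. -14.]
t 10.57 dil [-61.9  -1.5 163.7] rpy [-180.     0.    86.1] F dil [-0.7 -0.8  0.8] gap -0.0 q [-41.  10.  30. 100.  -6.  71. -14.]
```

View pics/s4.png

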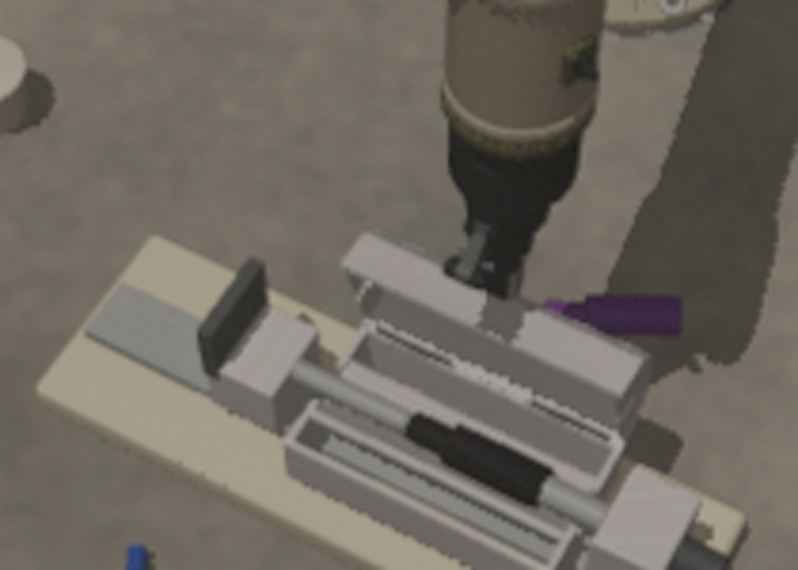

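The fingers are at about (490,280), just behind the lid roof, which looks unmoved: corners (343,262) and (645,355). I'll check for lid motion numerically.

```bash

python3 - <<'E'
from rig import viewer
from h import *
for n in("scene","top"):
    f=viewer.grab_frame(n);np.savez(n+"5.npz",**f)
    a=load(n+"3")[0];b,K,T=load(n+"5")
    print(n,"tcp px",np.round(proj(K,T,d2w([-62,-1.5,164])),1))
    for th in(1.15,1.25,1.35):
        c,s=np.cos(th),np.sin(th)
        print(th,[np.round(proj(K,T,d2w([-55+r*c-h*s,y,85+r*s+h*c])),1).tolist() for r,h in((110,0),(80,40)) for y in(-100,100)])
c=[]
for n in("top3","top5"):
    im=load(n)[0][185:265,190:310];c.append(cv2.resize(np.ascontiguousarray(im[:,:,::-1]),None,fx=3.3,fy=3.3*1.1,interpolation=cv2.INTER_CUBIC))
cv2.imwrite("pics/t5.png",np.hstack(c))
E
```

```text
scene tcp px [315.9 181.7]
1.15 [[270.4, 176.0], [344.8, 210.8], [280.4, 164.2], [353.3, 197.6]]
1.25 [[272.5, 172.0], [346.9, 206.6], [282.2, 161.9], [354.8, 195.0]]
1.35 [[274.6, 168.2], [349.0, 202.5], [283.9, 159.8], [356.3, 192.6]]
top tcp px [248.5 228.8]
1.15 [[286.8, 211.7], [211.9, 205.4], [285.2, 230.3], [210.6, 224.0]]
1.25 [[286.5, 215.3], [211.3, 209.0], [284.9, 233.7], [210.3, 227.3]]
1.35 [[286.2, 219.1], [210.7, 212.7], [284.6, 237.0], [210.0, 230.7]]
```

View pics/t5.png

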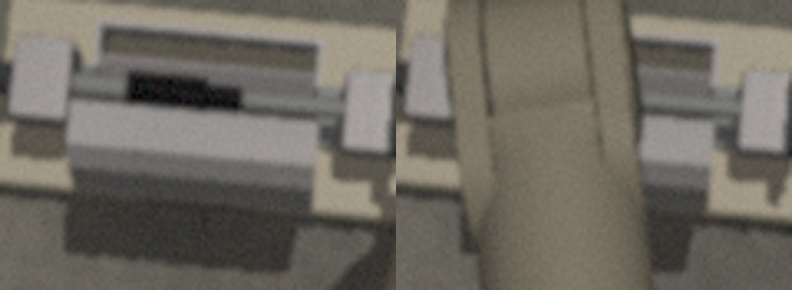

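The left and right panels show the lid edge at the same place (crop row 122 at its right end), so the lid has not moved and there is no contact yet. I'll keep advancing slowly and watch the force.

```bash

python3 -m handwheel '[{"xyz":[0.0,0.01,0.0],"delta_rot":[0,0,0],"hand":0},{"xyz":[0,0.02,0],"delta_rot":[0,0,0],"hand":0}]' >/dev/null
python3 go.py
python3 -m handwheel '[{"xyz":[0.0,0.01,0.0],"delta_rot":[0,0,0],"hand":0},{"xyz":[0,0.02,0],"delta_rot":[0,0,0],"hand":0}]' >/dev/null
python3 go.py
python3 - <<'E'
from rig import viewer
from h import *
f=viewer.grab_frame("wrist");np.savez("wrist6.npz",**f);im=f["image"]
f2=viewer.grab_frame("scene");np.savez("scene6.npz",**f2)
b=f2["image"][130:230,245:375]
cv2.imwrite("pics/w6.png",np.hstack([cv2.resize(im,(480,360)),cv2.resize(b,(320,360))])[:,:,::-1])
E
```

```text
t 10.88 dil [-57.2  -1.4 163.8] rpy [-180.    -0.    86.1] F dil [ 0.2 -0.5 -0.2] gap -0.0 q [-41.  11.  30.  99.  -6.  71. -13.]
t 11.05 dil [-51.9  -1.5 163.7] rpy [-180.    -0.    86.1] F dil [ 0.4 -0.2  0.3] gap -0.0 q [-41.  12.  30.  99.  -6.  71. -13.]
```

View pics/w6.png

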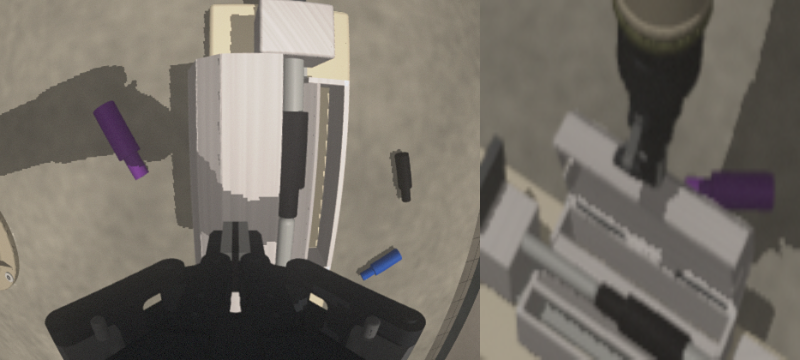

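The wrist half shows the fingers at (235,240) over the lid's slanted strip, whose far corners are at (220,55), (283,53) and (193,62). I'll triangulate those corners with the top view.

```bash

python3 - <<'E'
from h import *
im,Kt,Tt=load("top3");_,Ks,Ts=load("scene3");iw,Kw,Tw=load("wrist6")
print("wristK",Kw.round(1).tolist(),"campos dil",w2d(Tw[:3,3]).round(1))
def wray(uv):
    x,y=(uv[0]-Kw[0,2])/Kw[0,0],(uv[1]-Kw[1,2])/Kw[1,1];r=np.hypot(x,y);s=np.sin(r)/max(r,1e-9)
    return Tw[:3,3],Tw[:3,:3]@np.array([x*s,-y*s,-np.cos(r)])
def wproj(p):
    c=Tw[:3,:3].T@(np.asarray(p)-Tw[:3,3]);x,y,z=c[0],-c[1],-c[2];r=np.arctan2(np.hypot(x,y),z);h=np.hypot(x,y)
    return np.array([Kw[0,0]*r*x/h+Kw[0,2],Kw[1,1]*r*y/h+Kw[1,2]])
k=480/560
print("tcp px in pic",wproj(d2w([-51.9,-1.5,163.7]))*k)
for th in(1.15,1.25,1.35,1.45):
    c,s=np.cos(th),np.sin(th)
    print(th,[(wproj(d2w([-55+r*c-h*s,y,85+r*s+h*c]))*k).round().tolist() for r,h,y in((110,0,100),(80,40,100),(30,40,100),(110,0,0),(80,40,0))])
def tri(rs):
    A=np.zeros((3,3));b=np.zeros(3)
    for o,d in rs:
        d=d/np.linalg.norm(d);M=np.eye(3)-np.outer(d,d);A+=M;b+=M@o
    return w2d(np.linalg.solve(A,b)).round(1)
for n,w,t in(("free",(283,53),(211.2,213.4)),("roof80",(220,55),(210.6,225)),("roof30",(193,62),(212.7,236.5))):
    print(n,tri([wray(np.array(w)/k),ray(Kt,Tt,t)]))
E
```

```text
wristK [[325.2, 0.0, 274.1], [0.0, 325.2, 216.0], [0.0, 0.0, 1.0]] campos dil [-51.3  72.2 334.1]
tcp px in pic [234.188375   218.05104122]
1.15 [[312.0, 56.0], [222.0, 56.0], [196.0, 68.0], [304.0, 229.0], [223.0, 223.0]]
1.25 [[295.0, 53.0], [206.0, 57.0], [191.0, 68.0], [288.0, 233.0], [209.0, 222.0]]
1.35 [[276.0, 51.0], [191.0, 58.0], [187.0, 69.0], [271.0, 235.0], [196.0, 221.0]]
1.45 [[254.0, 50.0], [178.0, 59.0], [183.0, 70.0], [252.0, 237.0], [183.0, 219.0]]
free [-42.5  84.5 276. ]
roof80 [-60.3 101.8 165. ]
roof30 [-85.5 104.6 104.3]
```

```bash

python3 - <<'E'
from h import *
_,Kt,Tt=load("top3");_,Ks,Ts=load("scene3")
def tri(rs):
    A=np.zeros((3,3));b=np.zeros(3)
    for o,d in rs:
        d=d/np.linalg.norm(d);M=np.eye(3)-np.outer(d,d);A+=M;b+=M@o
    return w2d(np.linalg.solve(A,b)).round(1)
for n,t,s in(("free-100",(286.4,218.6),(275.0,168.7)),("roof-100",(285.8,230),(281.3,160.8)),("roof+100",(210.6,225),(355.3,193.7)),("free+100",(211.2,213.4),(346.5,205.5))):
    print(n,tri([ray(Kt,Tt,t),ray(Ks,Ts,s)]))
# profiles across lid: intensity along dil x at y=-60, in top3 / brightness columns
im=load("top3")[0].mean(2)
for x0 in(224,240,270):
    print(x0,im[205:246,x0].round().astype(int).tolist())
im=load("scene3")[0].mean(2)
print([int(im[v,300]) for v in range(160,215)])
iw=np.load("wrist6.npz")["image"].mean(2)
print("w row140",iw[140,200:400:3].round().astype(int).tolist())
E
```

```text
free-100 [-30.  -99.7 191.7]
roof-100 [ -60.1 -100.   187.7]
roof+100 [-63.4  99.7 185.4]
free+100 [-29.8  98.4 178.8]
224 [105, 110, 119, 122, 117, 101, 83, 83, 119, 141, 151, 151, 149, 149, 152, 154, 147, 153, 148, 150, 132, 116, 105, 107, 104, 106, 102, 86, 69, 66, 70, 66, 72, 66, 55, 57, 46, 57, 48, 53, 53]
240 [77, 43, 28, 23, 22, 23, 27, 14, 47, 86, 131, 148, 148, 152, 150, 146, 148, 151, 150, 151, 151, 139, 116, 103, 100, 106, 108, 103, 89, 75, 63, 69, 67, 69, 68, 55, 49, 54, 49, 54, 55]
270 [118, 106, 100, 104, 102, 109, 114, 122, 116, 93, 80, 92, 124, 144, 147, 151, 149, 148, 154, 150, 153, 154, 152, 148, 131, 115, 106, 100, 104, 102, 93, 81, 68, 68, 64, 70, 67, 71, 58, 54, 50]
[60, 63, 63, 62, 63, 61, 59, 67, 93, 110, 139, 148, 148, 149, 148, 147, 147, 147, 147, 146, 145, 134, 112, 97, 94, 95, 95, 95, 95, 96, 97, 96, 129, 112, 73, 120, 120, 105, 104, 103, 102, 102, 102, 103, 102, 113, 140, 151, 150, 149, 115, 58, 38, 40, 43]
w row140 [81, 83, 85, 85, 87, 85, 87, 98, 97, 100, 161, 149, 151, 151, 150, 154, 150, 149, 154, 180, 209, 207, 206, 205, 207, 205, 208, 209, 211, 210, 206, 208, 212, 214, 212, 208, 208, 210, 210, 212, 213, 213, 210, 153, 65, 66, 66, 68, 68, 66, 64, 61, 64, 102, 153, 148, 160, 189, 123, 124, 124, 108, 92, 91, 92, 95, 88]
```

```bash

python3 - <<'E'
from rig import viewer
from h import *
f=viewer.grab_frame("top");np.savez("top6.npz",**f)
for u in(280,285,345,350):
    print(u,[load(n)[0][155:215,u].mean(1).round().astype(int).tolist() for n in("scene3","scene6")])
for u in(275,280,283): print(u,[load(n)[0][205:246,u].mean(1).round().astype(int).tolist() for n in("top3","top6")])
_,K,T=load("scene6")
for z in(150,164,180,195,210,225,250): print(z,np.round(proj(K,T,d2w([-51.9,-1.5,z])),1))
im=load("scene6")[0][150:200:2,296:334:2].mean(2).astype(int)
print("cols 296..332 step2");[print(150+2*i,*r) for i,r in enumerate(im)]
E
```

```text
280 [[65, 61, 62, 64, 65, 68, 104, 138, 148, 149, 150, 149, 148, 147, 146, 147, 144, 125, 96, 91, 91, 118, 109, 89, 81, 80, 85, 89, 102, 122, 131, 151, 151, 133, 99, 79, 78, 79, 79, 79, 93, 126, 149, 151, 150, 151, 145, 126, 125, 137, 139, 132, 119, 98, 98, 107, 110, 108, 114, 140], [104, 102, 102, 103, 105, 106, 124, 141, 148, 149, 150, 149, 148, 147, 147, 148, 143, 126, 98, 103, 112, 130, 113, 88, 83, 80, 86, 90, 102, 123, 130, 152, 152, 134, 100, 80, 78, 79, 80, 79, 93, 126, 148, 150, 150, 151, 145, 127, 125, 137, 139, 133, 121, 98, 98, 107, 110, 109, 115, 139]]
285 [[65, 66, 66, 65, 63, 68, 95, 112, 138, 147, 148, 149, 150, 149, 148, 148, 147, 146, 146, 134, 106, 85, 85, 90, 94, 96, 97, 97, 97, 132, 143, 110, 82, 123, 121, 105, 104, 103, 103, 102, 103, 103, 102, 113, 143, 152, 150, 151, 152, 131, 121, 130, 140, 137, 126, 107, 92, 103, 110, 108], [106, 107, 108, 106, 104, 104, 106, 113, 137, 148, 149, 150, 149, 149, 149, 147, 147, 147, 147, 134, 107, 85, 84, 90, 95, 96, 97, 96, 97, 133, 143, 111, 83, 124, 120, 106, 104, 104, 104, 103, 102, 102, 102, 113, 143, 152, 150, 151, 153, 1
[... 3493 characters left out ...]
 93 96
180 111 133 145 146 147 148 131 119 50 35 48 69 91 86 78 86 80 82 81
182 94 97 112 135 146 145 147 112 90 82 81 87 90 89 90 133 110 78 84
184 96 95 93 97 108 129 142 89 89 89 89 90 89 89 132 148 148 141 125
186 96 96 96 95 93 96 100 86 89 88 89 89 103 148 148 148 149 147 149
188 96 97 95 94 94 95 95 93 90 86 89 89 108 147 148 149 147 149 149
190 141 133 96 96 95 95 95 95 96 93 90 88 141 146 147 147 148 150 149
192 77 121 130 97 96 97 94 94 95 95 94 93 94 115 135 148 148 148 148
194 107 117 72 112 145 95 96 96 95 95 95 95 94 94 98 112 137 148 148
196 105 105 121 123 131 160 154 141 95 96 95 94 95 95 95 95 97 114 132
198 103 104 104 105 123 147 156 160 155 140 94 96 94 93 95 95 94 94 98
```

```bash

python3 -m handwheel '[{"xyz":[0,-0.06,0],"delta_rot":[0,0,0],"hand":0},{"xyz":[0,-0.12,0],"delta_rot":[0,0,0],"hand":0},{"xyz":[0,-0.18,0],"delta_rot":[0,0,0],"hand":0},{"xyz":[0,-0.25,0],"delta_rot":[0,0,0],"hand":0},{"xyz":[0,-0.25,0.04],"delta_rot":[0,0,0],"hand":0},{"xyz":[0,-0.25,0.08],"delta_rot":[0,0,0],"hand":0},{"xyz":[0,-0.25,0.08],"delta_rot":[0,0,0],"hand":0}]' >/dev/null
python3 go.py
python3 -m handwheel '[{"xyz":[0,0.015,0],"delta_rot":[0,0,0],"hand":0},{"xyz":[0,0.03,0],"delta_rot":[0,0,0],"hand":0}]' >/dev/null
python3 go.py
python3 -m handwheel '[{"xyz":[0,0.012,0],"delta_rot":[0,0,0],"hand":0},{"xyz":[0,0.024,0],"delta_rot":[0,0,0],"hand":0}]' >/dev/null
python3 go.py
python3 -m handwheel '[{"xyz":[0,0.012,0],"delta_rot":[0,0,0],"hand":0},{"xyz":[0,0.024,0],"delta_rot":[0,0,0],"hand":0}]' >/dev/null
python3 go.py
```

```text
t 11.78 dil [-115.5   -1.9  141.7] rpy [-1.799e+02  1.000e-01  8.610e+01] F dil [ 0.   0.3 -0.2] gap -0.0 q [-44.   4.  29. 109.  -2.  68. -18.]
t 11.95 dil [-106.4   -1.7  143.7] rpy [-180.     0.    86.1] F dil [-0.6  0.1 -0.7] gap 0.0 q [-44.   5.  29. 107.  -3.  68. -18.]
t 12.12 dil [-100.2   -1.7  143.9] rpy [180.    0.   86.1] F dil [-0.1 -0.5 -1.1] gap 0.0 q [-44.   6.  29. 107.  -3.  68. -17.]
t 12.28 dil [-94.6  -1.6 143.8] rpy [180.    0.   86.1] F dil [-0.  -0.4 -1.1] gap 0.0 q [-43.   7.  30. 106.  -4.  68. -16.]
```

```bash

python3 -m handwheel '[{"xyz":[0,0.01,0],"delta_rot":[0,0,0],"hand":0},{"xyz":[0,0.02,0],"delta_rot":[0,0,0],"hand":0}]' >/dev/null
python3 go.py
python3 -m handwheel '[{"xyz":[0,0.01,0],"delta_rot":[0,0,0],"hand":0},{"xyz":[0,0.02,0],"delta_rot":[0,0,0],"hand":0}]' >/dev/null
python3 go.py
python3 -m handwheel '[{"xyz":[0,0.01,0],"delta_rot":[0,0,0],"hand":0},{"xyz":[0,0.02,0],"delta_rot":[0,0,0],"hand":0}]' >/dev/null
python3 go.py
python3 -m handwheel '[{"xyz":[0,0.01,0],"delta_rot":[0,0,0],"hand":0},{"xyz":[0,0.02,0],"delta_rot":[0,0,0],"hand":0}]' >/dev/null
python3 go.py
```

```text
t 12.45 dil [-89.9  -1.6 143.8] rpy [-180.     0.    86.1] F dil [0.  0.8 0.3] gap 0.0 q [-43.   8.  30. 105.  -4.  68. -16.]
t 12.62 dil [-85.   -1.5 143.8] rpy [-180.     0.    86.1] F dil [ 0.5  0.7 -1.1] gap 0.0 q [-43.   8.  30. 105.  -4.  68. -15.]
t 12.78 dil [-80.4  -1.5 143.7] rpy [-179.9    0.    86.1] F dil [-5.7  0.2  5.9] gap 0.0 q [-42.   9.  30. 104.  -5.  68. -15.]
t 12.95 dil [-75.6  -1.4 144. ] rpy [-179.9   -0.    86.1] F dil [-4.8 -0.1  6.7] gap 0.0 q [-42.  10.  30. 103.  -5.  68. -14.]
```

```bash

python3 -m handwheel '[{"xyz":[0,0.008,-0.002],"delta_rot":[0,0,0],"hand":0},{"xyz":[0,0.017,-0.004],"delta_rot":[0,0,0],"hand":0},{"xyz":[0,0.025,-0.006],"delta_rot":[0,0,0],"hand":0},{"xyz":[0,0.034,-0.007],"delta_rot":[0,0,0],"hand":0},{"xyz":[0,0.042,-0.008],"delta_rot":[0,0,0],"hand":0},{"xyz":[0,0.05,-0.008],"delta_rot":[0,0,0],"hand":0},{"xyz":[0,0.059,-0.008],"delta_rot":[0,0,0],"hand":0},{"xyz":[0,0.067,-0.008],"delta_rot":[0,0,0],"hand":0}]' >/dev/null
python3 go.py
python3 - <<'E'
from rig import viewer
from h import *
for n in("scene","top"): np.savez(n+"7.npz",**viewer.grab_frame(n))
_,K,T=load("scene7");_,Kt,Tt=load("top7")
def bright(im,u,lo,hi):
    c=im[lo:hi,u].mean(1);return c
a=load("scene7")[0]
for u in(285,340): print(u,a[160:225,u].mean(1).round().astype(int).tolist())
b=load("top7")[0]
for u in(214,283): print(u,b[190:246,u].mean(1).round().astype(int).tolist())
for th in(1.3,1.2,1.1,1.0,.9,.8):
    c,s=np.cos(th),np.sin(th)
    print(th,[[np.round(proj(k,t,d2w([-55+r*c-h*s,y,85+r*s+h*c])),1).tolist() for r,h in((110,0),(80,40)) for y in(-95,95)] for k,t in((K,T),(Kt,Tt))])
E
```

```text
t 13.62 dil [-58.4  -1.6 145.5] rpy [-180.     0.    86.1] F dil [-2.8  0.2 -2. ] gap 0.0 q [-41.  12.  30. 101.  -6.  69. -13.]
285 [103, 103, 104, 104, 104, 104, 104, 104, 104, 118, 126, 127, 126, 134, 152, 157, 155, 157, 158, 157, 156, 157, 157, 155, 154, 154, 154, 135, 103, 87, 84, 83, 84, 84, 83, 84, 95, 99, 113, 143, 153, 150, 151, 153, 131, 121, 131, 140, 137, 126, 108, 92, 103, 110, 110, 108, 136, 149, 137, 101, 80, 112, 130, 131, 131]
340 [116, 116, 115, 112, 112, 111, 111, 110, 109, 108, 108, 109, 110, 110, 109, 109, 107, 84, 55, 52, 56, 56, 57, 56, 54, 53, 51, 51, 59, 62, 64, 63, 63, 65, 111, 128, 128, 129, 127, 146, 158, 159, 158, 159, 161, 159, 158, 160, 158, 157, 159, 159, 159, 134, 102, 87, 83, 84, 83, 83, 83, 83, 82, 85, 105]
214 [106, 110, 113, 107, 112, 113, 114, 112, 117, 113, 112, 114, 114, 113, 109, 114, 117, 113, 114, 112, 117, 113, 116, 118, 115, 112, 114, 111, 111, 117, 111, 117, 115, 116, 117, 119, 116, 117, 119, 115, 113, 113, 114, 112, 108, 101, 106, 105, 100, 104, 100, 98, 88, 92, 87, 83]
283 [106, 129, 147, 153, 153, 150, 134, 103, 73, 79, 76, 84, 81, 81,
[... 317 characters left out ...]
212.0, 229.2]]]
1.2 [[[273.2, 174.8], [343.9, 207.8], [283.1, 163.8], [352.2, 195.4]], [[284.7, 213.3], [213.5, 207.3], [283.2, 231.8], [212.3, 225.8]]]
1.1 [[[271.2, 178.8], [341.8, 212.0], [281.3, 166.3], [350.6, 198.1]], [[285.0, 209.8], [214.1, 203.9], [283.5, 228.5], [212.6, 222.5]]]
1.0 [[[269.3, 183.0], [339.8, 216.3], [279.5, 169.0], [348.9, 201.0]], [[285.3, 206.6], [214.7, 200.7], [283.7, 225.2], [213.0, 219.2]]]
0.9 [[[267.5, 187.1], [337.8, 220.5], [277.8, 171.9], [347.2, 204.1]], [[285.5, 203.7], [215.4, 197.9], [284.0, 222.0], [213.4, 216.1]]]
0.8 [[[265.9, 191.2], [336.0, 224.8], [276.0, 175.0], [345.6, 207.3]], [[285.8, 201.1], [216.0, 195.3], [284.3, 218.9], [213.8, 213.0]]]
```

```bash

python3 -m handwheel '[{"xyz":[0,0.008,0],"delta_rot":[0,0,0],"hand":0},{"xyz":[0,0.016,0.001],"delta_rot":[0,0,0],"hand":0},{"xyz":[0,0.025,0.002],"delta_rot":[0,0,0],"hand":0},{"xyz":[0,0.033,0.003],"delta_rot":[0,0,0],"hand":0},{"xyz":[0,0.041,0.004],"delta_rot":[0,0,0],"hand":0},{"xyz":[0,0.049,0.006],"delta_rot":[0,0,0],"hand":0},{"xyz":[0,0.057,0.008],"delta_rot":[0,0,0],"hand":0},{"xyz":[0,0.065,0.01],"delta_rot":[0,0,0],"hand":0}]' >/dev/null
python3 go.py
python3 -m handwheel '[{"xyz":[0,0.008,0.003],"delta_rot":[0,0,0],"hand":0},{"xyz":[0,0.016,0.006],"delta_rot":[0,0,0],"hand":0},{"xyz":[0,0.024,0.009],"delta_rot":[0,0,0],"hand":0},{"xyz":[0,0.032,0.013],"delta_rot":[0,0,0],"hand":0},{"xyz":[0,0.04,0.017],"delta_rot":[0,0,0],"hand":0},{"xyz":[0,0.048,0.021],"delta_rot":[0,0,0],"hand":0},{"xyz":[0,0.055,0.025],"delta_rot":[0,0,0],"hand":0},{"xyz":[0,0.062,0.03],"delta_rot":[0,0,0],"hand":0}]' >/dev/null
python3 go.py
cat > lid.py <<'E'
from rig import viewer
from h import *
for n in("scene","top"): np.savez(n+"8.npz",**viewer.grab_frame(n))
_,K,T=load("scene8");_,Kt,Tt=load("top8")
a=load("scene8")[0];b=load("top8")[0]
# free-edge: for each angle sample brightness just outside/inside the free edge at y=+85 (scene) and print contrast
for th in np.arange(1.1,-0.01,-.1):
    c,s=np.cos(th),np.sin(th);o=[]
    for y in(-85,70):
        P=[proj(K,T,d2w([-55+r*c,y,85+r*s])) for r in(100,105,110,115,120)]
        o.append([int(cv2.getRectSubPix(a,(1,1),(float(p[0]),float(p[1]))).mean()) for p in P])
    print(round(th,1),o)
E
python3 lid.py
```

```text
t 14.38 dil [-41.8  -1.6 143.3] rpy [180.    0.   86.1] F dil [-3.4 -1.  -1. ] gap -0.0 q [-40.  14.  30.  99.  -8.  69. -11.]
t 15.05 dil [-25.   -1.5 136.8] rpy [179.8  -0.   86.1] F dil [ 0.6 -1.7  7.8] gap -0.0 q [-39.  16.  30.  97.  -9.  69. -10.]
1.1 [[147, 146, 145, 144, 143], [148, 147, 147, 147, 146]]
1.0 [[145, 145, 146, 148, 148], [147, 147, 148, 148, 149]]
0.9 [[163, 164, 164, 165, 165], [167, 167, 168, 168, 168]]
0.8 [[164, 164, 163, 163, 162], [168, 169, 168, 167, 167]]
0.7 [[161, 162, 161, 155, 146], [166, 167, 162, 137, 84]]
0.6 [[141, 130, 114, 91, 79], [59, 34, 34, 37, 37]]
0.5 [[84, 80, 87, 86, 81], [36, 36, 66, 109, 143]]
0.4 [[148, 148, 139, 136, 132], [100, 138, 142, 95, 103]]
0.3 [[138, 118, 126, 131, 136], [140, 88, 120, 130, 122]]
0.2 [[78, 79, 78, 100, 146], [103, 131, 123, 113, 149]]
0.1 [[80, 79, 128, 129, 104], [129, 112, 139, 133, 104]]
-0.0 [[80, 132, 121, 104, 104], [107, 143, 126, 104, 104]]
```

```bash

python3 -m handwheel '[{"xyz":[0,0.008,0.004],"delta_rot":[0,0,0],"hand":0},{"xyz":[0,0.016,0.008],"delta_rot":[0,0,0],"hand":0},{"xyz":[0,0.024,0.012],"delta_rot":[0,0,0],"hand":0},{"xyz":[0,0.032,0.017],"delta_rot":[0,0,0],"hand":0},{"xyz":[0,0.04,0.023],"delta_rot":[0,0,0],"hand":0},{"xyz":[0,0.048,0.029],"delta_rot":[0,0,0],"hand":0},{"xyz":[0,0.056,0.035],"delta_rot":[0,0,0],"hand":0},{"xyz":[0,0.064,0.041],"delta_rot":[0,0,0],"hand":0}]' >/dev/null
python3 go.py; python3 lid.py
```

```text
t 15.82 dil [ -9.1  -1.5 126.3] rpy [179.8  -0.   86.1] F dil [ 0.8 -0.8  5.4] gap -0.0 q [-38.  19.  30.  95. -10.  68.  -9.]
1.1 [[133, 130, 125, 116, 108], [134, 133, 133, 133, 133]]
1.0 [[132, 132, 133, 132, 132], [134, 134, 134, 134, 134]]
0.9 [[153, 155, 155, 155, 155], [154, 156, 157, 157, 156]]
0.8 [[154, 153, 152, 151, 152], [156, 155, 154, 150, 147]]
0.7 [[150, 151, 151, 153, 153], [155, 153, 153, 153, 154]]
0.6 [[153, 153, 151, 151, 150], [154, 153, 153, 154, 152]]
0.5 [[151, 150, 151, 141, 102], [154, 152, 153, 149, 115]]
0.4 [[149, 149, 138, 136, 132], [152, 123, 94, 81, 96]]
0.3 [[114, 117, 125, 131, 136], [92, 79, 103, 130, 122]]
0.2 [[78, 78, 79, 100, 146], [96, 129, 122, 113, 148]]
0.1 [[78, 79, 127, 129, 104], [129, 112, 138, 133, 104]]
-0.0 [[79, 132, 122, 104, 103], [107, 142, 127, 104, 104]]
```

```bash

python3 -m handwheel '[{"xyz":[0,0.007,0.006],"delta_rot":[0,0,0],"hand":0},{"xyz":[0,0.014,0.013],"delta_rot":[0,0,0],"hand":0},{"xyz":[0,0.021,0.02],"delta_rot":[0,0,0],"hand":0},{"xyz":[0,0.028,0.027],"delta_rot":[0,0,0],"hand":0},{"xyz":[0,0.034,0.034],"delta_rot":[0,0,0],"hand":0},{"xyz":[0,0.04,0.042],"delta_rot":[0,0,0],"hand":0},{"xyz":[0,0.046,0.05],"delta_rot":[0,0,0],"hand":0},{"xyz":[0,0.051,0.058],"delta_rot":[0,0,0],"hand":0}]' >/dev/null
python3 go.py; python3 lid.py | tail -6
```

```text
t 16.58 dil [  2.5  -1.4 111. ] rpy [180.   -0.   86.1] F dil [2.6 0.8 4.6] gap 0.0 q [-36.  21.  30.  95. -11.  67.  -7.]
0.5 [[163, 150, 142, 143, 144], [166, 148, 143, 143, 145]]
0.4 [[142, 144, 143, 142, 141], [143, 145, 144, 144, 142]]
0.3 [[143, 142, 141, 140, 134], [144, 145, 143, 143, 102]]
0.2 [[141, 141, 114, 97, 145], [143, 145, 109, 83, 143]]
0.1 [[140, 95, 127, 129, 104], [140, 86, 121, 132, 103]]
-0.0 [[89, 132, 121, 105, 103], [80, 127, 127, 103, 103]]
```

```bash

python3 -m handwheel '[{"xyz":[0,0.002,0.005],"delta_rot":[0,0,0],"hand":0},{"xyz":[0,0.004,0.01],"delta_rot":[0,0,0],"hand":0},{"xyz":[0,0.006,0.015],"delta_rot":[0,0,0],"hand":0},{"xyz":[0,0.008,0.02],"delta_rot":[0,0,0],"hand":0},{"xyz":[0,0.009,0.025],"delta_rot":[0,0,0],"hand":0},{"xyz":[0,0.01,0.03],"delta_rot":[0,0,0],"hand":0}]' >/dev/null
python3 go.py
python3 -m handwheel '[{"xyz":[0,0.001,0.004],"delta_rot":[0,0,0],"hand":0},{"xyz":[0,0.002,0.008],"delta_rot":[0,0,0],"hand":0}]' >/dev/null
python3 go.py
python3 -m handwheel '[{"xyz":[0,0.001,0.004],"delta_rot":[0,0,0],"hand":0},{"xyz":[0,0.002,0.008],"delta_rot":[0,0,0],"hand":0}]' >/dev/null
python3 go.py; python3 lid.py | tail -4
```

```text
t 17.18 dil [  4.7  -1.5 103.4] rpy [180.   -0.   86.1] F dil [2.3 0.3 4.1] gap 0.01 q [-36.  22.  30.  95. -12.  66.  -7.]
t 17.35 dil [  5.2  -1.5 101.4] rpy [180.    0.   86.1] F dil [ 3.3 -0.2  4.7] gap -0.0 q [-36.  22.  30.  95. -12.  66.  -7.]
t 17.52 dil [ 5.7 -1.5 99.4] rpy [180.    0.   86.1] F dil [3.2 0.6 4.3] gap -0.0 q [-36.  22.  30.  95. -12.  66.  -7.]
0.3 [[146, 133, 134, 134, 134], [151, 135, 135, 135, 135]]
0.2 [[134, 135, 133, 133, 133], [135, 136, 136, 134, 129]]
0.1 [[134, 133, 133, 116, 104], [135, 135, 134, 123, 103]]
-0.0 [[133, 130, 107, 104, 104], [135, 132, 118, 103, 104]]
```

```bash

python3 -m handwheel '[{"xyz":[0,0,0.004],"delta_rot":[0,0,0],"hand":0},{"xyz":[0,0,0.008],"delta_rot":[0,0,0],"hand":0}]' >/dev/null
python3 go.py
python3 -m handwheel '[{"xyz":[0,0,0.004],"delta_rot":[0,0,0],"hand":0},{"xyz":[0,0,0.008],"delta_rot":[0,0,0],"hand":0}]' >/dev/null
python3 go.py
python3 -m handwheel '[{"xyz":[0,0,0.004],"delta_rot":[0,0,0],"hand":0}]' >/dev/null
python3 go.py
python3 -m handwheel '[{"xyz":[0,0,0.004],"delta_rot":[0,0,0],"hand":0}]' >/dev/null
python3 go.py
```

```text
t 17.78 dil [ 5.8 -1.5 97.6] rpy [180.   -0.   86.1] F dil [3.4 0.3 3.7] gap -0.0 q [-36.  23.  30.  95. -12.  66.  -7.]
t 17.95 dil [ 5.9 -1.5 96.3] rpy [180.   -0.   86.1] F dil [-3.3 -1.4 18.3] gap 0.0 q [-36.  23.  30.  95. -12.  66.  -7.]
t 18.03 dil [ 5.9 -1.4 96.2] rpy [ 1.80e+02 -1.00e-01  8.61e+01] F dil [-5.4 -2.2 25.2] gap -0.0 q [-36.  23.  30.  95. -12.  66.  -7.]
t 18.12 dil [ 6.  -1.5 96.1] rpy [ 1.799e+02 -1.000e-01  8.610e+01] F dil [-10.   -2.8  34.1] gap -0.0 q [-36.  23.  30.  95. -12.  66.  -7.]
```

```bash

python3 -m handwheel '[{"xyz":[0,0,-0.01],"delta_rot":[0,0,0],"hand":0},{"xyz":[0,0,-0.03],"delta_rot":[0,0,0],"hand":0},{"xyz":[0,0,-0.1],"delta_rot":[0,0,0],"hand":0},{"xyz":[0,0,-0.22],"delta_rot":[0,0,0],"hand":0},{"xyz":[0,0,-0.36],"delta_rot":[0,0,0],"hand":0},{"xyz":[0,0,-0.5],"delta_rot":[0,0,0],"hand":0},{"xyz":[0,0,-0.6],"delta_rot":[0,0,0],"hand":0},{"xyz":[0,0,-0.6],"delta_rot":[0,0,0],"hand":0}]' >/dev/null
python3 -m handwheel '[{"xyz":[0,-0.15,0],"delta_rot":[0,0,0],"hand":0},{"xyz":[0,-0.3,0],"delta_rot":[0,0,0],"hand":0},{"xyz":[0,-0.45,0],"delta_rot":[0,0,0],"hand":0},{"xyz":[0,-0.45,0],"delta_rot":[0,0,0],"hand":0}]' >/dev/null
python3 go.py; python3 lid.py | tail -4
python3 - <<'E'
from h import *
a3=load("scene3")[0].astype(int).mean(2);a8=load("scene8")[0].astype(int).mean(2)
_,K,T=load("scene8")
for r,h in((110,0),(80,40),(30,40)): print([np.round(proj(K,T,d2w([-55+r,y,85+h])),1).tolist() for y in(-80,80)])
print("jaw region diff",np.abs(a3-a8)[165:212,232:262].mean(), "tailstock diff",np.abs(a3-a8)[225:260,345:380].mean())
# fine free-edge check along shell side: residual gap (dark line) between lid and lower rim
for y in(-80,0,80):
    print(y,[int(cv2.getRectSubPix(load("scene8")[0],(1,1),tuple(float(v) for v in proj(K,T,d2w([55,y,z])))).mean()) for z in range(70,106,2)])
E
```

```text
t 19.12 dil [-114.    -1.8  241.4] rpy [-179.6    0.    86.3] F dil [1.4 0.4 0.3] gap -0.0 q [-45.   1.  29.  99.  -0.  81. -20.]
0.3 [[160, 140, 129, 131, 131], [165, 147, 132, 132, 132]]
0.2 [[131, 131, 131, 129, 129], [133, 131, 132, 131, 129]]
0.1 [[131, 130, 129, 122, 104], [131, 132, 130, 124, 104]]
-0.0 [[130, 129, 112, 103, 103], [132, 130, 122, 104, 103]]
[[265.6, 219.9], [321.9, 247.9]]
[[271.1, 203.0], [328.5, 230.8]]
[[281.0, 188.2], [337.7, 215.0]]
jaw region diff 2.720330969267139 tailstock diff 1.5763265306122443
-80 [103, 103, 103, 103, 102, 104, 108, 111, 117, 123, 128, 128, 129, 129, 129, 129, 129, 130]
0 [101, 102, 102, 102, 103, 106, 110, 114, 119, 124, 126, 127, 128, 129, 129, 129, 129, 129]
80 [104, 104, 104, 105, 106, 110, 114, 119, 124, 127, 131, 131, 131, 131, 131, 131, 131, 132]
```

```bash
python3 -c "
from rig import arm
print(arm.job_done())"
```

```text
the job is handed in; nothing more can be done
None
```

I handed the job in: the jaw holds the specimen against the spring stop at about 6 N (estimated from the push force), the upper shell is fully down on the lower shell (checked by force and camera), and nothing else was touched; pressing it home reached about 34 N at the fingertips.

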